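# Hold the set-screw collar on the flat of the peg rack's swivel post

### The job

The peg rack's swivel post needs its collar clamped: feel for the flat on the post with the fingers, and with the fingers pinching it across that flat turn the post until the flat faces the pointed end of its base plate. Then take the collar with the screw sticking out of its side (not the plain ring), slip it level over the post and hold it in mid-air with its screw square over the flat and half-way up it, ready for me to tighten. Nothing else carries it there, so finish while still holding it, with the flat still facing the pointed end, and leave the other things on the ledge where they are.

Things in the scene. Friction and masses are not known exactly. Their poses are not given: they have to be found in the camera images.
- bracket: grey fixed base plate of the swivel post, 10 mm thick, 90 mm wide, at any yaw; origin at its underside on the axis of the post. Its +x axis points along its pointed end, the tip of which is 95 mm from the post; the other end is square, 55 mm behind. A round bearing boss, 52 mm wide below and 44 mm above, carries the post and ends 40 mm above the ledge
- spindle (a joint): the upright steel post, 24 mm in diameter, from 40 to 150 mm above the ledge; it turns about the vertical with a light friction of about 0.07 N m and stays where it is left. Value in rad: angle, counter-clockwise from above, from the pointed end of the plate to the direction in which the flat of the post faces; 0 = the flat faces the pointed end; stops at +-3.1. It starts between 0.5 and 1.7
- flat_mid (a point): point on the axis of the post, 118 mm above the ledge, half-way up the flat; its frame turns with the post and its x axis points where the flat faces. The post is D-shaped from 95 mm up to its top; fingers closed on the flat and the round behind it stand 19 mm apart, elsewhere up to 24 mm. The last 10 mm (140 to 150 mm) taper to 55 per cent
- flat: the flat face itself, 19 mm wide and 40 mm tall (98 to 138 mm above the ledge), 7 mm from the axis of the post; origin at its middle, 1.5 mm below its surface, +x pointing out of it
- collar_mid (a point): centre of the loose aluminium collar (half-way up, on its axis): 46 mm outside, 28 mm bore right through, 30 mm tall, about 90 g, lying flat on the ledge, so 15 mm above it. A dark screw head 10 mm thick sticks out of its side along the +x axis of its frame, half-way up; z is its axis
- collar_screw (a point): tip of the collar's screw head, 35 mm from the collar's axis and 12 mm from its outside
- plain_ring: the plain aluminium ring, same size as the collar (46 mm outside, 28 mm bore, 30 mm tall) but without a screw; origin at the centre of its underside. To be left alone
- plug: black drain plug, 50 mm across, 40 mm tall, lying on the ledge; origin at its underside. To be left alone
- scoop_a: turquoise plastic scoop, 70 mm wide, 42 mm tall, 180 mm long with its handle to -x of its frame; origin under it, 15 mm in front of the back of its bowl. To be left alone
- scoop_b: the second turquoise scoop, same as scoop_a. To be left alone
- bottle: white plastic bottle, 68 mm across, 200 mm tall, standing; origin at its underside. To be left alone
- jar: glass jar with a steel lid, 72 mm across, 85 mm tall, standing; origin at its underside. To be left alone
- brush: hand brush lying on the ledge along x of its frame. To be left alone
Not all that is in view belongs to the job. Leave any green or purple look-alike of the part that bears collar_mid alone.

How it is judged:
By the outcome, as a careful person would: the job done as asked, in the order asked, and still so for the second after the job is handed in, while the arm keeps its last pose, push and grip.
It also fails if it takes over 51 s, if anything falls off the work surface, if the arm or the gripper's body presses on something with over 40 N, if the wrist force passes 120 N, or if a joint passes its speed limit or range.

### The arm

A 6-joint arm with a two-finger parallel gripper is mounted at the origin on the work surface. World frame = base frame: x ahead of the robot, y to its left, z up, the work surface at z = 0. Lengths are in m, angles in rad, forces in N, time in s.
With the tool pointing down it reaches from about 0.2 to 0.875 m from the base axis. Payload 3.4 kg.
Tool frame: the origin (TCP) lies between the finger pads; the fingertips stand 11 mm ahead of it and the grasp point (between the pads) lies 8 mm behind it; y points along the fingers, z is the direction in which the jaws open and shut, and the axes are right-handed (so a half turn about y gives the same grasp; the last joint's range is limited). The gripper opens to 94 mm and grips with 3 to 60 N. Pads are 16 mm wide; open, the fingers measure 119 mm over their backs; the gripper's body (75 mm by 177 mm) begins 78 mm behind the grasp point.
Start: joints at [1.042, 0.276, 1.505, -0, 1.361, -0.121], TCP at [0.228, 0.528, 0.216] pointing down, gripper open.
Joint ranges: [-2.89, 2.89], [-0.75, 2.08], [0.22, 2.7], [-1.18, 4.32], [0.11, 2.71], [-2.7, 2.7]. Speed limits (rad/s): [2.57, 2.57, 3.14, 3.14, 3.14, 3.14].

### API

Orientations are given as a unit quaternion [w, x, y, z].
In Python, from cell import * gives the robot as it stands.
- The arm moves only by the shell command python3 -m crank 'ROWS'. ROWS is JSON, a list of rows, each a list of 7 numbers: the shift along the tool's x, y, z in mm, then the turn, a rotation vector about the tool's x, y, z in rad, then the closure, from 0 (fully open) to 1 (shut). In form: [[x, y, z, wx, wy, wz, grip], ...]. A call has 1 to 10 rows; each row is the pose to reach, as a shift and turn from the pose measured when the call began, along the tool's axes at that moment; what a row does not reach only later rows make up. A row lasts 1/8 s, in which the tool goes at most 62.5 mm and 10.7 degrees, less where a joint would pass 70% of its speed; a pose out of reach is approached as far as the arm can. A call with a gripper value outside its range is refused whole. The fingers move at their own pace and stop on an object; the grip force is fixed at half the most. Time passes only in rows, so rows that repeat a pose let the fingers close. It gives the time, the measured TCP pose, the force and the opening at its end, in the units of the state.
- observe(): the state, without advancing time (a new reading comes with each control period).
- read_camera(name): name is "scene" or "side" or "wrist"; returns the picture (420x560x3 uint8, red, green, blue); there is no depth.
- get_calibration(name): a dict with "fovy" (degrees; the focal length in pixels is half the picture's height over the tangent of half this angle, whatever the lens; pixels are square), "cx", "cy" (the principal point, pixels), "R" (3x3) and "t" (3): a world point X has camera coordinates R X + t. Camera axes: x right, y down, z forward; pixel columns grow to the right and rows downward; lengths in m; the calibration is good to about 2 mm. A picture is of the moment at which its call begins: read the wrist's pose just before it. get_calibration takes no time and is no camera call; for the wrist camera it gives the pose at the moment of the call.
- finish_job(): hands the job in, once; it reports no verdict.
The state is a dict: "time_s": time; "joints": joint angles; "joint_velocities": joint speeds; "joint_torque": joint torques, N m; "ee_pos": TCP position; "tcp_rot": TCP orientation; "ft_force": force on the tool from outside, world axes, zero at the start; "torque": the same for the moment, N m; "finger_gap": opening from 0.0 (shut) to 1.0 (fully open).
Only numpy, scipy, OpenCV 4.12 (cv2) and the standard library are available. Lean on these libraries where they do the work, as an engineer would, in place of code of your own. Each camera call takes 0.05 s, during which the arm holds its last target.

## Working session

There is one attempt and no reset: what is moved stays moved. The work goes in short steps, Python scripts to look and compute and a shell command to move; the robot and the scene stay as the last step left them, time stands still between calls to the robot, and variables do not carry over. Pictures are saved under pics/ and viewed, and the job is handed in when it is done.

```bash
ls; mkdir -p pics
python3 - <<'E'
from cell import *
import cv2
print(observe())
for n in ["scene","side","wrist"]:
    c=get_calibration(n); print(n,c)
    im=read_camera(n); cv2.imwrite(f"pics/{n}0.png",im[:,:,::-1])
E
```

```text
pics
{'time_s': 0.0, 'joints': array([ 1.04204406e+00,  2.76549440e-01,  1.50608394e+00,  1.46590025e-05,
        1.36072187e+00, -1.20989288e-01]), 'joint_velocities': array([ 0.00097689, -0.00091408, -0.00026394,  0.00201768, -0.00171145,
       -0.00226384]), 'joint_torque': array([-1.72508342e-03, -4.04590631e+01, -2.37222987e+01,  6.97988947e-02,
        3.43903061e-02, -1.18884527e-04]), 'ee_pos': array([0.22773938, 0.52738766, 0.21565033]), 'tcp_rot': array([-0.69187179,  0.6930497 , -0.143374  ,  0.14296658]), 'ft_force': array([ 0.91255333,  0.03721412, -0.33785252]), 'torque': array([ 0.00913077,  0.0164387 , -0.0332601 ]), 'finger_gap': 1.0015061315545735}
scene {'fovy': 53.145590135808455, 'cx': 277.3716242249525, 'cy': 213.80625658832815, 'R': array([[ 0.82823581,  0.5599935 ,  0.02080185],
       [ 0.31614068, -0.43628115, -0.84244515],
       [-0.46268836,  0.70431955, -0.5383804 ]]), 't': array([-0.44282635, -0.13330893,  1.33032055])}
side {'fovy': 48.364920358085136, 'cx': 271.969272465151, 'cy': 209.5237973254294, 'R': array([[ 0.88567332, -0.46384211,  0.02081495],
       [-0.2870524 , -0.58224051, -0.76065558],
       [ 0.36494339,  0.66771737, -0.64882188]]), 't': array([-0.52634875,  0.20265046,  1.00048111])}
wrist {'fovy': 66.77447265253144, 'cx': 278.72174968174073, 'cy': 208.64190351471726, 'R': array([[ 3.95431224e-01,  9.18495567e-01, -2.03785019e-04],
       [ 8.81722903e-01, -3.79537667e-01,  2.80206854e-01],
       [ 2.57291409e-01, -1.10982221e-01, -9.59939622e-01]]), 't': array([-0.5744641 , -0.02902932,  0.39139411])}
```

View pics/scene0.png

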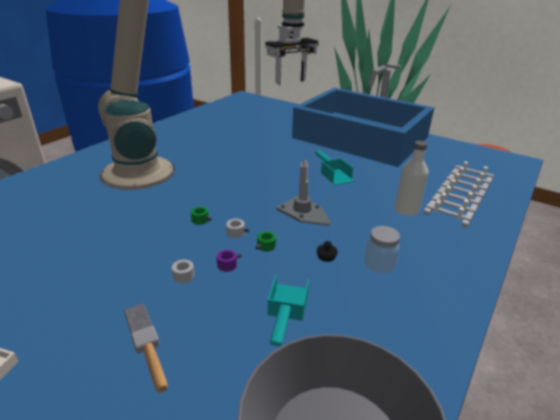

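View pics/side0.png

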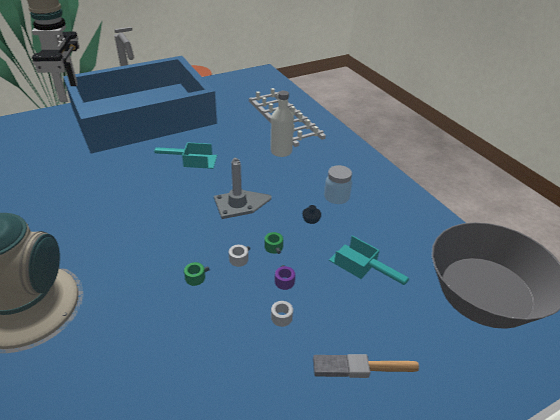

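View pics/wrist0.png

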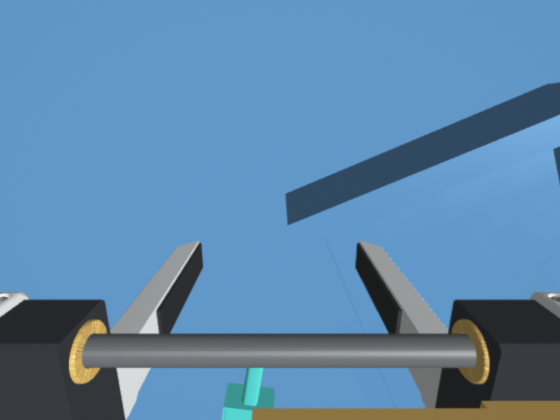

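The scene view shows the swivel post at (303,190) with its tip to the right (330,222). Candidates for the collar are:
- Grey ring with a stub at (236,228)
- Plain grey ring at (183,270)
- Green look-alikes at (200,214) and (267,240)
- Purple look-alike at (227,260)

By the description it should be the one at (236,228). I'll check that in a close crop.

```bash
cat > h.py <<'E'
import numpy as np, cv2
from cell import *
def K(c,h=420):
    f=h/2/np.tan(np.radians(c["fovy"])/2); return f
def ray(c,u,v):
    f=K(c); d=np.array([(u-c["cx"])/f,(v-c["cy"])/f,1.0]); R=np.array(c["R"]); t=np.array(c["t"])
    return -R.T@t, R.T@d
def plane(c,u,v,z):
    o,d=ray(c,u,v); return o+d*(z-o[2])/d[2]
def proj(c,X):
    R=np.array(c["R"]); p=R@np.asarray(X)+c["t"]; f=K(c); return np.array([c["cx"]+f*p[0]/p[2],c["cy"]+f*p[1]/p[2]])
E
python3 - <<'E'
import cv2,numpy as np
a=cv2.imread("pics/scene0.png");b=cv2.imread("pics/side0.png")
A=cv2.resize(a[150:285,165:345],None,fx=4.4,fy=4.4,interpolation=cv2.INTER_CUBIC)
B=cv2.resize(b[145:330,180:310],None,fx=3.2,fy=3.2,interpolation=cv2.INTER_CUBIC)
cv2.imwrite("pics/c1.png",A);cv2.imwrite("pics/c2.png",B)
E
```

```text
(no output)
```

View pics/c1.png

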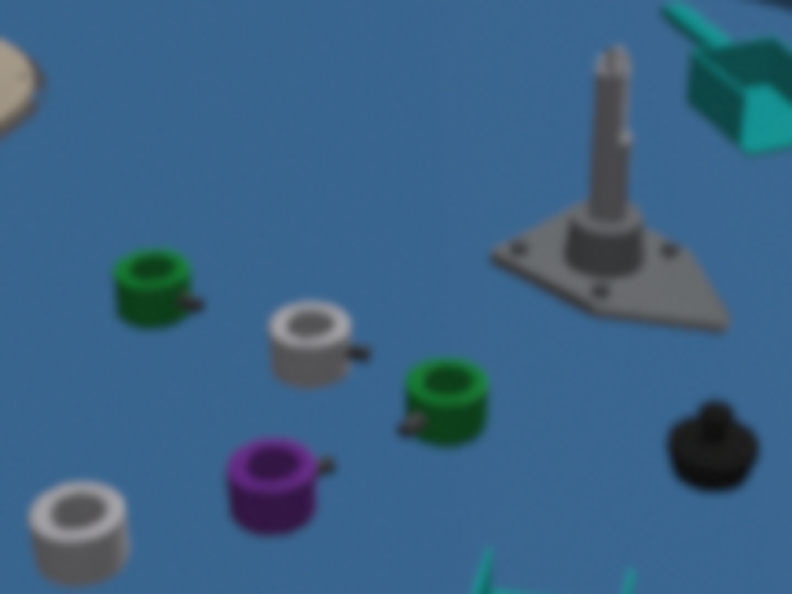

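View pics/c2.png

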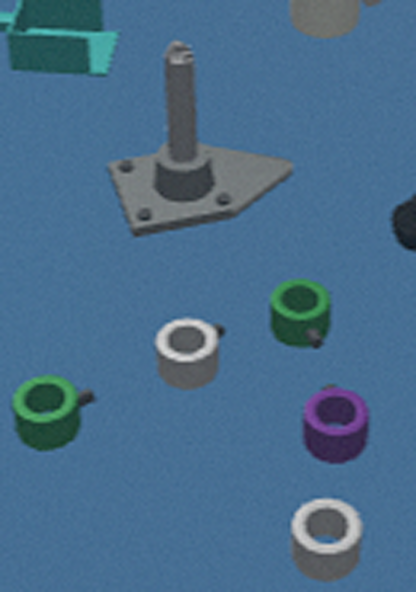

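Run:
```python
from h import *
s=get_calibration("scene");d=get_calibration("side")
s_=lambda x,y:(165+x/4.4,150+y/4.4)
d_=lambda x,y:(180+x/3.2,145+y/3.2)
for n,a,b,z in [("collar",(310,325),(187,342),.03),("screw",(370,354),(222,329),.015),("bosstop",(604,215),(183,156),.04),("tip",(727,322),(293,166),.01),("posttop",(616,50),(180,43),.15),("green2",(448,380),(300,299),.03),("green1",(153,267),(46,398),.03),("purple",(273,461),(336,410),.03),("ring",(80,510),(327,523),.03)]:
    print(n,plane(s,*s_(*a),z).round(4),plane(d,*d_(*b),z).round(4))
for n,a,z in [("bottle",(410,210),0),("scoop",(338,175),.0),("plug",(327,257),0),("cornerL",s_(490,255),.01),("cornerM",s_(600,312),.01),]: print(n,plane(s,*a,z).round(3))
```

```text
collar [ 0.4651 -0.0836  0.03  ] [ 0.4596 -0.0873  0.03  ]
screw [ 0.4965 -0.0696  0.015 ] [ 0.4944 -0.0731  0.015 ]
bosstop [0.5444 0.1038 0.04  ] [0.5419 0.1004 0.04  ]
tip [0.6423 0.0849 0.01  ] [0.6353 0.0812 0.01  ]
posttop [0.5443 0.1063 0.15  ] [0.544  0.1035 0.15  ]
green2 [ 0.5587 -0.0815  0.03  ] [ 0.5544 -0.0841  0.03  ]
green1 [ 0.3519 -0.0899  0.03  ] [ 0.3488 -0.0931  0.03  ]
purple [ 0.5274 -0.1906  0.03  ] [ 0.525  -0.1937  0.03  ]
ring [ 0.4758 -0.2748  0.03  ] [ 0.4728 -0.2763  0.03  ]
bottle [0.786 0.288 0.   ]
scoop [0.525 0.359 0.   ]
plug [ 0.697 -0.033  0.   ]
cornerL [0.487 0.065 0.01 ]
cornerM [0.576 0.05  0.01 ]
```

```bash
cat >> h.py <<'E'
from scipy.spatial.transform import Rotation as Ro
def RT(o=None):
    o=o or observe(); q=o["tcp_rot"]; return Ro.from_quat(np.roll(q,-1)).as_matrix(), np.array(o["ee_pos"])
def rowto(target, yawz=None):
    """row (mm, rotvec) to reach TCP target, tool down, jaw(z) axis at world yaw (mod pi)."""
    R,p=RT(); s=R.T@(np.asarray(target)-p)*1000
    if yawz is None: yawz=np.arctan2(R[1,2],R[0,2])
    cur=np.arctan2(R[1,2],R[0,2]); d=(yawz-cur+np.pi/2)%np.pi-np.pi/2; 
    out=[]
    for k in (0,np.pi if d<0 else -np.pi):
        y=cur+d+k
        z=np.array([np.cos(y),np.sin(y),0]); yy=np.array([0,0,-1.]); x=np.cross(yy,z)
        Rt=np.stack([x,yy,z],1); out.append((s.round(1),Ro.from_matrix(R.T@Rt).as_rotvec().round(3)))
    return out
E
python3 - <<'E'
from h import *
R,p=RT();print(R.round(3),np.arctan2(R[1,2],R[0,2]))
c=get_calibration("wrist");Rc=np.array(c["R"]);cc=-Rc.T@c["t"]
print("cam in tool",(R.T@(cc-p)).round(4),"fwd",(R.T@Rc[2]).round(3),"right",(R.T@Rc[0]).round(3))
E
```

```text
[[ 0.918 -0.001  0.397]
 [-0.397 -0.001  0.918]
 [-0.    -1.    -0.001]] 1.1630356138026394
cam in tool [-0.0825 -0.168  -0.0004] fwd [0.28  0.96  0.002] right [-0.001 -0.001  1.   ]
```

Run:
```python
from h import *
print(rowto([.544,.104,.25],0.8)[0])
```

```text
(array([ 458.2,  -33.9, -263.5]), array([0.001, 0.363, 0.   ]))
```

```bash
python3 -m crank '[[46,-30,-26,0,0.04,0,0],[92,-34,-53,0,0.08,0,0],[138,-34,-79,0,0.12,0,0],[184,-34,-105,0,0.16,0,0],[230,-34,-132,0,0.2,0,0],[276,-34,-158,0,0.24,0,0],[322,-34,-184,0,0.28,0,0],[368,-34,-211,0,0.32,0,0],[414,-34,-237,0,0.36,0,0],[458,-34,-263,0,0.363,0,0]]'
python3 - <<'E'
from h import *
R,p=RT();print(p,np.arctan2(R[1,2],R[0,2]));c=get_calibration("wrist");im=read_camera("wrist");cv2.imwrite("pics/w1.png",im[:,:,::-1])
import pickle;pickle.dump(c,open("w1.pkl","wb"))
print(proj(c,[.544,.104,.15]),proj(c,[.544,.104,.04]))
E
```

```text
time_s: 1.4
ee_pos: [0.5448, 0.1029, 0.2499]
tcp_rot: [-0.655, 0.656, -0.266, 0.266]
ft_force: [0.8, 0.2, 1.2]
finger_gap: 1.002
[0.54477572 0.10289736 0.24985116] 0.7993538910509996
[279.26783466 211.8422831 ] [279.08662146 185.51902937]
```

View pics/w1.png

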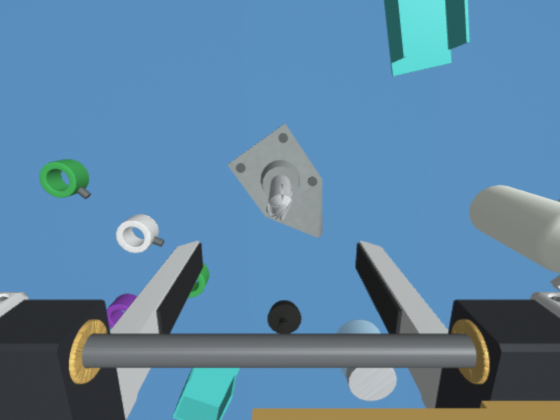

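Run:
```python
import cv2
a=cv2.imread("pics/w1.png")
cv2.imwrite("pics/w1a.png",cv2.resize(a[118:243,220:335],None,fx=4.8,fy=4.8,interpolation=cv2.INTER_CUBIC))
cv2.imwrite("pics/w1b.png",cv2.resize(a[205:260,105:185],None,fx=8,fy=8,interpolation=cv2.INTER_CUBIC))
```

```text
(no output)
```

View pics/w1a.png

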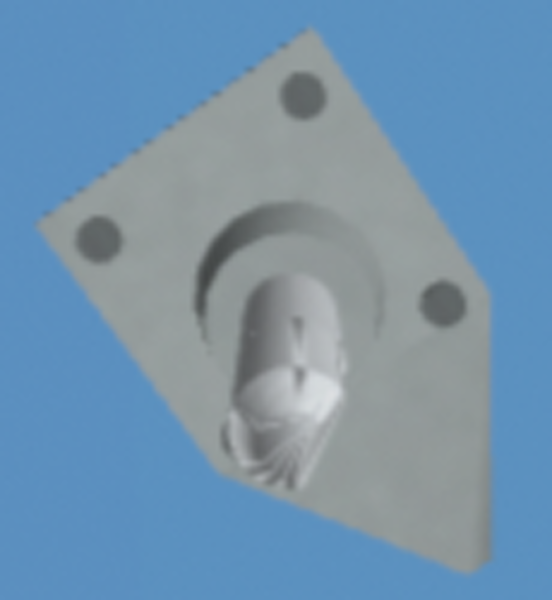

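View pics/w1b.png

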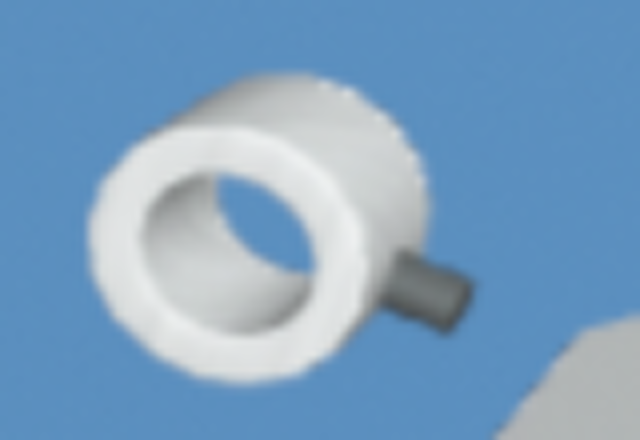

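Run:
```python
from h import *
import pickle;c=pickle.load(open("w1.pkl","rb"))
g=lambda x,y:plane(c,220+x/4.8,118+y/4.8,.01)[:2]
A,B,C,D=g(310,28),g(488,285),g(38,225),g(216,468);T=g(478,572)
print("corners",A,B,C,D,T)
for v in (B-A,D-C):print("yaw",np.arctan2(v[1],v[0]),np.linalg.norm(v))
v=A-C;print("back",np.arctan2(v[1],v[0])-np.pi/2,np.linalg.norm(v))
yaw=np.arctan2(*(B-A)[::-1])/2+np.arctan2(*(D-C)[::-1])/2
u=np.array([np.cos(yaw),np.sin(yaw)])
print("axis from back",(A+C)/2+.055*u, "B/D mid",(B+D)/2)
b=plane(c,220+290/4.8,118+300/4.8,.04);print("boss?",b)
k=lambda x,y,z:plane(c,105+x/8,205+y/8,z)[:2]
m=k(229,254,.03);s=k(462,302,.015);print("collar",m,s,np.arctan2(*(s-m)[::-1]),np.linalg.norm(s-m))
```

```text
corners [0.49748558 0.15862532] [0.57934991 0.14666469] [0.48359155 0.07126567] [0.56494685 0.0574312 ] [0.63903942 0.08914442]
yaw -0.14507653734960227 0.0827334608430302
yaw -0.16843875511410544 0.08252319960316061
back -0.15772302371005353 0.0884576273359003
axis from back [0.54486419 0.10635909] B/D mid [0.57214838 0.10204795]
boss? [0.54068881 0.1094407  0.04      ]
collar [ 0.46257736 -0.08064787] [ 0.49473822 -0.06841702] 0.36341104770606575 0.03440806177546915
```

Run:
```python
from h import *
print(rowto([.545,.106,.110],0.5)[0])
```

```text
(array([ -9.9, 139.3,   3.8]), array([0.002, 0.296, 0.007]))
```

```bash
python3 -m crank '[[-2,40,1,0,0.15,0,0.2],[-2,90,1,0,0.3,0,0.2],[-2,139,1,0,0.3,0,0.3],[-2,139,1,0,0.3,0,0.5]]';  python3 - <<'E'
from h import *
print(rowto([.545,.106,.110],0.5)[0]);R,p=RT();o=observe();print(p,o["finger_gap"],o["ft_force"])
c=get_calibration("wrist");im=read_camera("wrist");cv2.imwrite("pics/w2.png",im[:,:,::-1])
E
```

```text
time_s: 1.95
ee_pos: [0.5452, 0.0984, 0.1069]
tcp_rot: [-0.604, 0.611, -0.363, 0.361]
ft_force: [-0.6, -0.5, 0.4]
finger_gap: 0.627
(array([-6.8, -3.2,  3.5]), array([ 0.009, -0.004,  0.003]))
[0.54516639 0.09835848 0.1068891 ] 0.6270084743006097 [-0.59067165 -0.47730666  0.4225233 ]
```

View pics/w2.png

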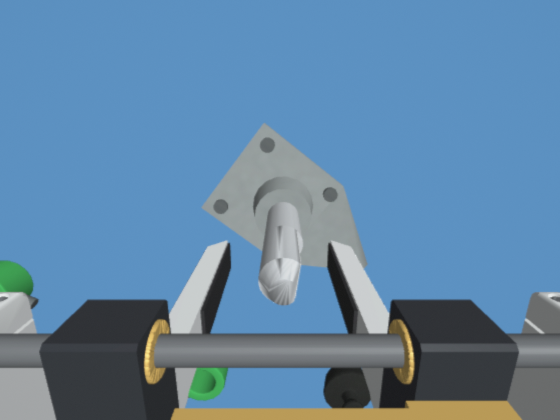

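The wrist view shows the post between the fingers (top about (283,285)), with the flat's shoulder visible at its right (299,240). I'll centre on it and pinch.

```bash
python3 -m crank '[[-7,-1,3,0.009,0,0.003,0.55],[-7,-1,3,0.009,0,0.003,0.8],[-7,-1,3,0.009,0,0.003,0.9],[-7,-1,3,0.009,0,0.003,0.9],[-7,-1,3,0.009,0,0.003,0.9]]';  python3 - <<'E'
from h import *
o=observe();R,p=RT(o);print(p,o["finger_gap"]*94,o["ft_force"],o["torque"],np.arctan2(R[1,2],R[0,2]),"joints",o["joints"])
c=get_calibration("wrist");im=read_camera("wrist");cv2.imwrite("pics/w3.png",im[:,:,::-1])
E
```

```text
time_s: 2.62
ee_pos: [0.5427, 0.1039, 0.1114]
tcp_rot: [-0.606, 0.609, -0.361, 0.362]
ft_force: [-9.3, -5.9, 9.9]
finger_gap: 0.21
[0.54270575 0.10393888 0.11144746] 19.697518146296716 [-9.2929398  -5.86439848  9.91663856] [-1.09978636  1.55583607 -0.06759034] 0.49718588890032245 joints [ 0.06645706  0.32341103  1.71312738 -0.00510056  1.10725645 -0.42844955]
```

View pics/w3.png

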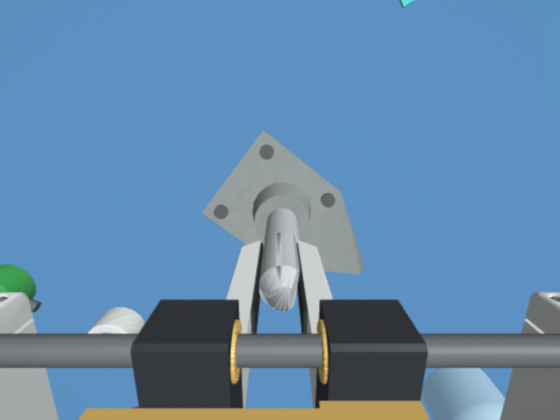

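```bash
python3 -m crank '[[0,0,0,0,0,0,0.95],[0,0,0,0,0,0,1],[0,0,0,0,0,0,1],[0,0,0,0,0,0,1]]';  python3 - <<'E'
from h import *
o=observe();R,p=RT(o);print(p,o["finger_gap"]*94,o["ft_force"],o["torque"],np.arctan2(R[1,2],R[0,2]))
E
```

```text
time_s: 3.18
ee_pos: [0.5426, 0.1039, 0.1115]
tcp_rot: [-0.606, 0.61, -0.361, 0.362]
ft_force: [-1.8, -1.0, -0.2]
finger_gap: 0.206
[0.54262789 0.10387851 0.11150795] 19.37046599671783 [-1.78655761 -1.0353144  -0.21139133] [-0.20649273  0.17913559 -0.05732528] 0.49729572657096466
```

```bash
python3 -m crank '[[0,0,0,0,0,0,0.7],[0,0,0,0,0,0,0.7],[0,0,0,0,0.15,0,0.7],[0,0,0,0,0.15,0,0.7],[0,0,0,0,0.15,0,1],[0,0,0,0,0.15,0,1],[0,0,0,0,0.15,0,1],[0,0,0,0,0.15,0,1]]';  python3 - <<'E'
from h import *
o=observe();R,p=RT(o);print(p,o["finger_gap"]*94,o["ft_force"],o["torque"],np.arctan2(R[1,2],R[0,2]))
E
python3 -m crank '[[0,0,0,0,0,0,0.7],[0,0,0,0,0,0,0.7],[0,0,0,0,-0.17,0,0.7],[0,0,0,0,-0.3,0,0.7],[0,0,0,0,-0.3,0,0.7],[0,0,0,0,-0.3,0,1],[0,0,0,0,-0.3,0,1],[0,0,0,0,-0.3,0,1],[0,0,0,0,-0.3,0,1]]';  python3 - <<'E'
from h import *
o=observe();R,p=RT(o);print(p,o["finger_gap"]*94,o["ft_force"],o["torque"],np.arctan2(R[1,2],R[0,2]))
E
```

```text
time_s: 4.18
ee_pos: [0.5422, 0.1037, 0.1115]
tcp_rot: [-0.577, 0.581, -0.406, 0.406]
ft_force: [-3.9, -0.8, 3.0]
finger_gap: 0.196
[0.54216966 0.10373155 0.11154585] 18.400559843178424 [-3.88991462 -0.77365409  2.97828989] [-0.122683    0.23117586  0.06882937] 0.34765715303594624
time_s: 5.3
ee_pos: [0.5431, 0.1043, 0.1116]
tcp_rot: [-0.632, 0.634, -0.315, 0.315]
ft_force: [4.0, 2.5, -3.9]
finger_gap: 0.216
[0.54311099 0.10427361 0.11157451] 20.269924754670914 [ 3.97963048  2.48014108 -3.94667006] [ 0.56808675 -0.71361515 -0.04953511] 0.6471452630736607
```

```bash
python3 -m crank '[[0,0,0,0,0,0,0.7],[0,0,0,0,0,0,0.7],[0,0,0,0,0.17,0,0.7],[0,0,0,0,0.34,0,0.7],[0,0,0,0,0.45,0,0.7],[0,0,0,0,0.45,0,0.7],[0,0,0,0,0.45,0,1],[0,0,0,0,0.45,0,1],[0,0,0,0,0.45,0,1],[0,0,0,0,0.45,0,1]]';  python3 - <<'E'
from h import *
o=observe();R,p=RT(o);print(p,o["finger_gap"]*94,o["ft_force"],o["torque"],np.arctan2(R[1,2],R[0,2]))
E
```

```text
time_s: 6.55
ee_pos: [0.5424, 0.104, 0.1116]
tcp_rot: [-0.545, 0.549, -0.448, 0.449]
ft_force: [-4.1, -0.3, 2.2]
finger_gap: 0.21
[0.5424441  0.10403577 0.11157658] 19.737185756663898 [-4.08932501 -0.34501398  2.16603544] [-0.28788804  0.40655311  0.07707782] 0.19757544720932269
```

```bash
python3 -m crank '[[0,0,0,0,0,0,0.7],[0,0,0,0,0,0,0.7],[0,0,0,0,-0.16,0,0.7],[0,0,0,0,-0.16,0,0.7],[0,0,0,0,-0.16,0,1],[0,0,0,0,-0.16,0,1],[0,0,0,0,-0.16,0,1]]';  for i in 1 2; do python3 -m crank '[[0,0,0,0,0,0,1]]'; done
python3 - <<'E'
from h import *
o=observe();R,p=RT(o);print(p,o["finger_gap"]*94,o["ft_force"],o["torque"],np.arctan2(R[1,2],R[0,2]))
E
```

```text
time_s: 7.42
ee_pos: [0.5421, 0.1039, 0.1115]
tcp_rot: [-0.579, 0.583, -0.403, 0.403]
ft_force: [-2.3, -0.9, -0.1]
finger_gap: 0.193
time_s: 7.55
ee_pos: [0.5421, 0.1039, 0.1115]
tcp_rot: [-0.579, 0.583, -0.403, 0.404]
ft_force: [-2.1, -1.0, -0.2]
finger_gap: 0.195
time_s: 7.68
ee_pos: [0.5421, 0.1039, 0.1115]
tcp_rot: [-0.579, 0.583, -0.403, 0.404]
ft_force: [-1.1, -0.2, 0.0]
finger_gap: 0.201
[0.54210641 0.10390396 0.11151793] 18.93332628265775 [-1.06481174 -0.16782196  0.02993442] [-0.02063701 -0.11815186  0.04872436] 0.35634126247101316
```

```bash
python3 -m crank '[[-0.4,0,0,0,0.13,0,1],[-0.7,0,0.1,0,0.26,0,1],[-1,0,0.2,0,0.39,0,1],[-1.3,0,0.3,0,0.52,0,1],[-1.3,0,0.3,0,0.52,0,1],[-1.3,0,0.3,0,0.52,0,1]]'
python3 - <<'E'
from h import *
o=observe();R,p=RT(o);print(p,o["finger_gap"]*94,o["ft_force"],o["torque"],np.arctan2(R[1,2],R[0,2]))
for i in range(2):
  for n in ("wrist","scene","side"):
    c=get_calibration(n);im=read_camera(n);cv2.imwrite(f"pics/{n}5.png",im[:,:,::-1])
  break
import pickle;pickle.dump(get_calibration("wrist"),open("w5.pkl","wb"))
a=cv2.imread("pics/wrist5.png");cv2.imwrite("pics/w5z.png",cv2.resize(a[110:310,180:380],None,fx=3,fy=3,interpolation=cv2.INTER_CUBIC))
E
```

```text
time_s: 8.43
ee_pos: [0.5415, 0.1051, 0.1115]
tcp_rot: [-0.456, 0.46, -0.538, 0.539]
ft_force: [-2.5, -1.3, 1.4]
finger_gap: 0.2
[0.54152539 0.10506466 0.11150639] 18.784371647917233 [-2.51150973 -1.3237501   1.40951847] [-0.22112461  0.29438552 -0.02268845] -0.16206457094758983
```

View pics/w5z.png

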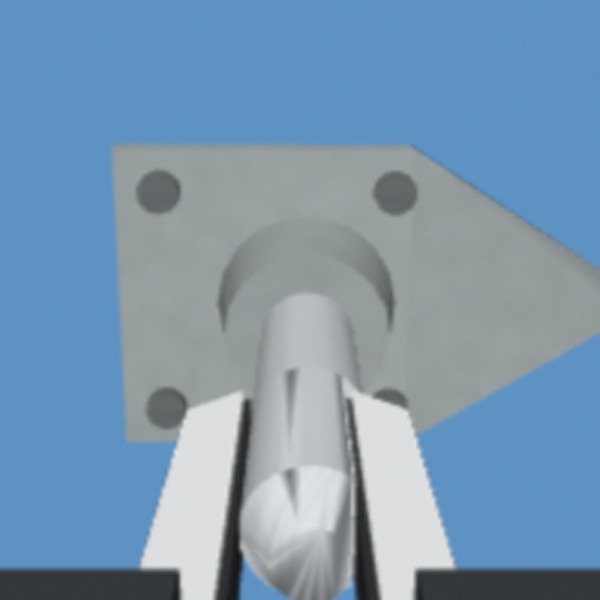

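The wrist crop shows the post pinched, with the right finger on the flat. The plate's long edge (y≈146) runs parallel to the jaw axis. I'll quantify this next.

Run:
```python
from h import *
import pickle;c=pickle.load(open("w5.pkl","rb"))
a=cv2.imread("pics/wrist5.png");hsv=cv2.cvtColor(a,cv2.COLOR_BGR2HSV)
m=(hsv[...,1]<60)
def edge(cols):
    P=[]
    for u in cols:
        col=hsv[:,u,1].astype(float); v=np.argmax(m[100:,u])+100
        s0,s1=col[v-4],col[v+3]; t=(s0+s1)/2
        # subpixel
        for k in range(v-4,v+4):
            if col[k]>=t>col[k+1]: v=k+(col[k]-t)/(col[k]-col[k+1]);break
        P.append(plane(c,u,v,.01)[:2])
    return np.array(P)
def yaw(P):
    d=np.linalg.svd(P-P.mean(0))[2][0]; d=d*np.sign(d[0]); return np.arctan2(d[1],d[0])
P=edge(range(224,312));print("long edge",yaw(P),P[[0,-1]])
Q=edge(range(325,378));print("tip upper edge",yaw(Q),Q[[0,-1]])
h=lambda x,y:plane(c,180+x/3,110+y/3,.01)[:2]
A,B,C=h(159,192),h(396,193),h(166,408)
print("holes",yaw(np.array([A,B])),yaw(np.array([A,C])),A,B,C)
print("back edge",yaw(np.array([h(113,148),h(127,440)])))
```

```text
long edge -0.1656314947245651 [[0.50301588 0.15962498]
 [0.57516314 0.14754186]]
tip upper edge -0.7290338827683042 [[0.5861863  0.14074276]
 [0.62733343 0.10392207]]
holes -0.16558308853736847 1.4006569509959654 [0.50766898 0.14466692] [0.57415496 0.13355623] [0.49643183 0.07925873]
back edge 1.403017847978392
```

Flat is at tool yaw −0.162 and the plate at about −0.166, so they agree within 0.3°. Next I'll release, lift, and go over the collar.

```bash
python3 -m crank '[[0,0,0,0,0,0,0.85],[0,0,0,0,0,0,0.6],[0,0,0,0,0,0,0.6],[0,-50,0,0,0,0,0.6],[0,-95,0,0,0,0,0.5]]'
python3 - <<'E'
from h import *
o=observe();R,p=RT(o);print(p,o["finger_gap"]*94,np.arctan2(R[1,2],R[0,2]))
import pickle;c=get_calibration("wrist");pickle.dump(c,open("w6.pkl","wb"));im=read_camera("wrist");cv2.imwrite("pics/w6.png",im[:,:,::-1])
print(rowto([.463,-.083,.15],-1.2)); print(proj(c,[.5445,.106,.15]),proj(c,[.5445,.106,.04]))
a=im[:,:,::-1];cv2.imwrite("pics/w6z.png",cv2.resize(a[110:310,180:380],None,fx=3,fy=3,interpolation=cv2.INTER_CUBIC))
E
```

```text
time_s: 9.2
ee_pos: [0.5422, 0.1058, 0.2075]
tcp_rot: [-0.456, 0.46, -0.538, 0.539]
ft_force: [0.8, 0.3, 0.7]
finger_gap: 0.47
[0.54224649 0.10576723 0.2074826 ] 44.20649901881773 -0.16259792866959416
[(array([199.9,  64.1, -51.8]), array([-0.01 ,  1.037, -0.003])), (array([199.9,  64.1, -51.8]), array([-0.003, -2.104,  0.011]))]
[282.59905993 228.16250038] [281.51481249 193.36870154]
```

View pics/w6z.png

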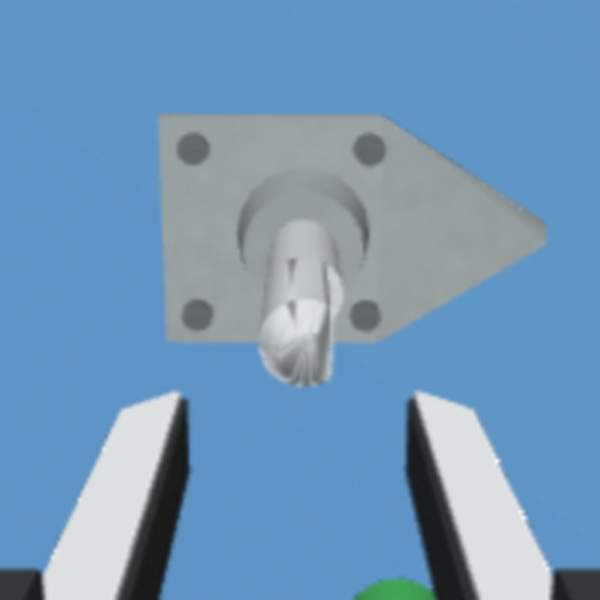

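```bash
python3 -m crank '[[40,0,-10,0,0.17,0,0.4],[80,0,-20,0,0.34,0,0.4],[120,10,-30,0,0.51,0,0.4],[160,30,-40,0,0.68,0,0.4],[200,50,-52,0,0.85,0,0.4],[200,60,-52,-0.01,1.037,-0.003,0.4],[200,60,-52,-0.01,1.037,-0.003,0.4]]'
python3 - <<'E'
from h import *
o=observe();R,p=RT(o);print(p,o["finger_gap"]*94,np.arctan2(R[1,2],R[0,2]))
import pickle;c=get_calibration("wrist");pickle.dump(c,open("w7.pkl","wb"));im=read_camera("wrist");cv2.imwrite("pics/w7.png",im[:,:,::-1])
print(proj(c,[.463,-.083,.03]))
a=im[:,:,::-1];cv2.imwrite("pics/w7z.png",cv2.resize(a[150:300,180:380],None,fx=4,fy=4,interpolation=cv2.INTER_CUBIC))
E
```

```text
time_s: 10.12
ee_pos: [0.4626, -0.0834, 0.1535]
tcp_rot: [0.131, -0.131, 0.695, -0.695]
ft_force: [-0.9, 0.6, 0.3]
finger_gap: 0.602
[ 0.46262055 -0.08337508  0.15345313] 56.56469775893385 -1.1984326184925143
[278.99680963 204.43384948]
```

View pics/w7z.png

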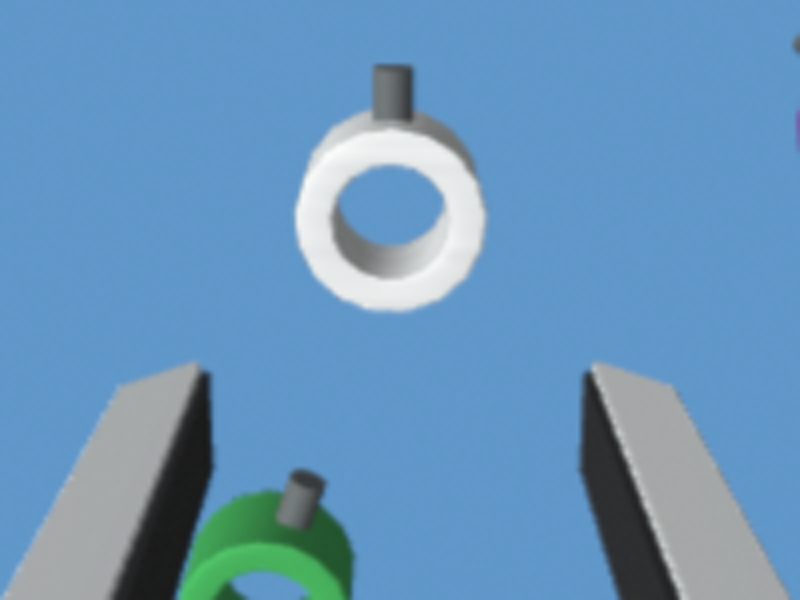

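The grey collar is at crop centre (390,219), which is px (277.6,204.9), and its screw points straight up at px (278.3,167). It is the right ring, and the screw is perpendicular to the jaws.

Run:
```python
from h import *
import pickle;c=pickle.load(open("w7.pkl","rb"))
m=plane(c,180+390.5/4,150+219.5/4,.03)
a=plane(c,180+393/4,150+68/4,.018);b=plane(c,180+392.5/4,150+110/4,.018)
print(m,a,np.arctan2(*(a-m)[:2][::-1]),np.linalg.norm((a-m)[:2]),np.arctan2(*(a-b)[:2][::-1]))
y=np.arctan2(*(a-m)[:2][::-1])
print(rowto([m[0],m[1],.014],y-np.pi/2)[0])
```

```text
[ 0.46212039 -0.08194687  0.03      ] [ 0.4941823  -0.06999684  0.018     ] 0.3567679263122023 0.03421651223593253 0.361361588366238
(array([  0.5, 140. ,  -1.4]), array([ 0.   ,  0.017, -0.   ]))
```

```bash
python3 -m crank '[[0.5,40,-1.4,0,0.017,0,0.3],[0.5,90,-1.4,0,0.017,0,0.3],[0.5,130,-1.4,0,0.017,0,0.3],[0.5,138.5,-1.4,0,0.017,0,0.3],[0.5,138.5,-1.4,0,0.017,0,0.3]]'
python3 - <<'E'
from h import *
o=observe();R,p=RT(o);print(p,o["finger_gap"]*94,o["ft_force"],R[2,1])
im=read_camera("wrist");cv2.imwrite("pics/w8.png",im[:,:,::-1])
E
```

```text
time_s: 10.8
ee_pos: [0.4631, -0.0819, 0.0161]
tcp_rot: [-0.127, 0.126, -0.696, 0.696]
ft_force: [-0.2, 0.2, 1.0]
finger_gap: 0.697
[ 0.46308485 -0.08187609  0.0161003 ] 65.503956276066 [-0.2248267   0.19259127  1.02466376] -0.9999995559070443
```

View pics/w8.png

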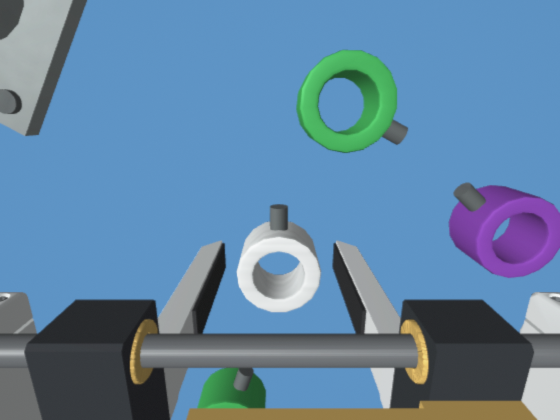

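```bash
python3 -m crank '[[0,1.5,0,0,0,0,0.45],[0,1.5,0,0,0,0,0.55],[0,1.5,0,0,0,0,0.8],[0,1.5,0,0,0,0,1],[0,1.5,0,0,0,0,1]]'; python3 -m crank '[[0,0,0,0,0,0,1],[0,-8,0,0,0,0,1],[0,-40,0,0,0,0,1],[0,-80,0,0,0,0,1],[0,-80,0,0,0,0,1]]'
python3 - <<'E'
from h import *
o=observe();R,p=RT(o);print(p,o["finger_gap"]*94,o["ft_force"],R[2,1],np.arctan2(R[1,2],R[0,2]))
import pickle;c=get_calibration("wrist");pickle.dump(c,open("w9.pkl","wb"))
im=read_camera("wrist");cv2.imwrite("pics/w9.png",im[:,:,::-1])
a=im[:,:,::-1];cv2.imwrite("pics/w9z.png",cv2.resize(a[180:330,180:380],None,fx=4,fy=4,interpolation=cv2.INTER_CUBIC))
E
```

```text
time_s: 11.48
ee_pos: [0.4644, -0.0822, 0.0162]
tcp_rot: [-0.128, 0.125, -0.695, 0.696]
ft_force: [-0.1, 0.8, 6.7]
finger_gap: 0.488
time_s: 12.1
ee_pos: [0.4664, -0.083, 0.0991]
tcp_rot: [-0.13, 0.122, -0.694, 0.698]
ft_force: [0.2, -0.3, 0.3]
finger_gap: 0.49
[ 0.46636873 -0.08300579  0.09910854] 46.030891727734314 [ 0.1552633  -0.29714232  0.27903773] -0.9999342053214714 -1.212241002684773
```

View pics/w9z.png

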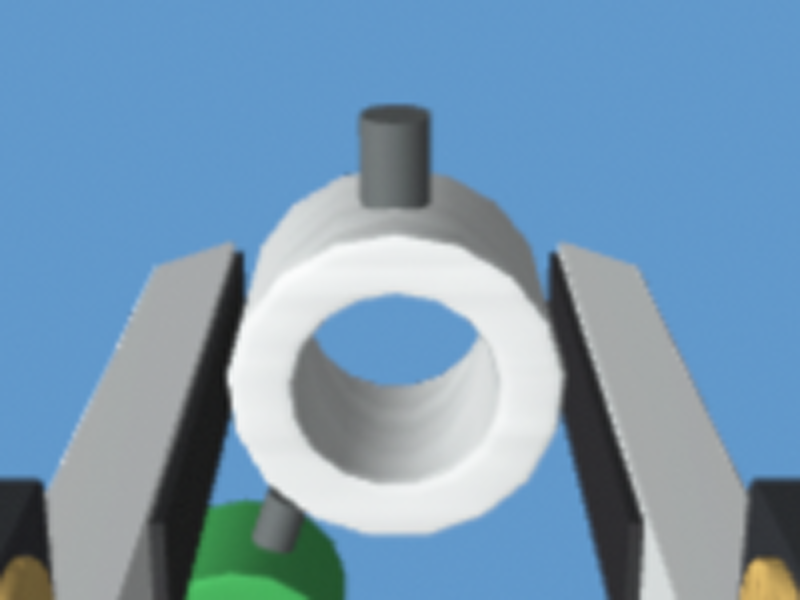

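```bash
cat >> h.py <<'E'
def collar_tool(c,R,p,u,v,w):
    o,d=ray(c,u,v); X=o+d*(K(c)*.046/w); return R.T@(X-p),X
E
python3 - <<'E'
from h import *
import pickle;c=pickle.load(open("w9.pkl","rb"))
R,p=RT()
print(R.round(4))
t,X=collar_tool(c,R,p,180+396/4,180+385/4,333/4);print("top in tool",t,X)
# ray at fixed tool y: plane top at tool y = -0.014 (top is 14 mm above TCP)
for h in (.012,.014,.016):
    q=plane(c,180+396/4,180+385/4,p[2]+h);print(h,R.T@(q-p))
    s=plane(c,180+395/4,180+115/4,p[2]+h-.012); print(' screw yaw',np.arctan2(*(s-q)[:2][::-1]),np.linalg.norm((s-q)[:2]))
E
```

```text
[[-0.9364  0.0073  0.3509]
 [-0.3509 -0.002  -0.9364]
 [-0.0062 -1.      0.0044]]
top in tool [ 0.00289495 -0.01091225  0.00081386] [ 0.46233377 -0.08424419  0.10829429]
0.012 [ 0.00231272 -0.01201101  0.00080957]
 screw yaw 0.3614273546620607 0.03510572365985036
0.014 [ 0.00125631 -0.0140046   0.0008018 ]
 screw yaw 0.361399735743166 0.03462027140433659
0.016 [ 0.0001999  -0.01599819  0.00079402]
 screw yaw 0.3613713312530316 0.034134819175982475
```

Run:
```python
from h import *
print(rowto([.5458,.1058,.20],-1.737)[0])
```

```text
(array([-142.5, -102.4, -147.4]), array([-0.003,  0.525, -0.007]))
```

```bash
python3 -m crank '[[0,-50,0,0,0,0,1],[-28,-102,-29,0,0.1,0,1],[-56,-102,-58,0,0.2,0,1],[-84,-102,-87,0,0.3,0,1],[-112,-102,-116,0,0.4,0,1],[-142.5,-102,-147.4,-0.003,0.525,-0.007,1],[-142.5,-102,-147.4,-0.003,0.525,-0.007,1],[-142.5,-102,-147.4,-0.003,0.525,-0.007,1]]'
python3 - <<'E'
from h import *
o=observe();R,p=RT(o);print(p,o["finger_gap"]*94,o["ft_force"],np.arctan2(R[1,2],R[0,2]));print(R.round(3))
import pickle;c=get_calibration("wrist");pickle.dump(c,open("w10.pkl","wb"))
im=read_camera("wrist");cv2.imwrite("pics/w10.png",im[:,:,::-1])
a=im[:,:,::-1];cv2.imwrite("pics/w10z.png",cv2.resize(a[180:330,180:380],None,fx=4,fy=4,interpolation=cv2.INTER_CUBIC))
for n in ("scene","side"):
    im=read_camera(n);cv2.imwrite(f"pics/{n}10.png",im[:,:,::-1])
print(rowto([.5458,.1058,.20],-1.737)[0])
E
```

```text
time_s: 13.15
ee_pos: [0.5446, 0.1053, 0.198]
tcp_rot: [0.06, -0.057, -0.704, 0.705]
ft_force: [0.5, -0.9, -0.5]
finger_gap: 0.488
[0.5446162  0.10534109 0.1979863 ] 45.88722888682683 [ 0.5245337  -0.94636857 -0.5269664 ] -1.7360313049680562
[[-0.986 -0.004 -0.164]
 [ 0.164 -0.001 -0.986]
 [ 0.003 -1.     0.001]]
(array([-0.6, -0.9, -1.2]), array([-0.   , -0.001,  0.001]))
```

View pics/w10z.png

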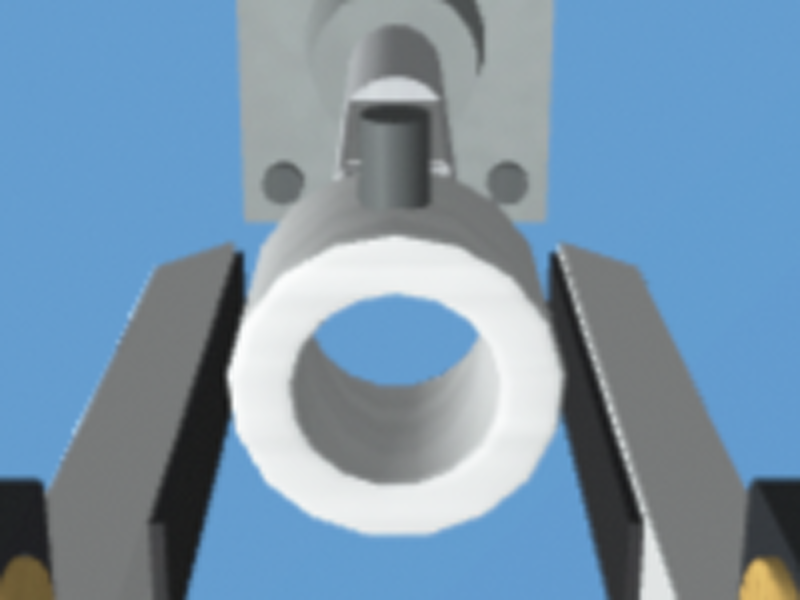

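View pics/w10.png

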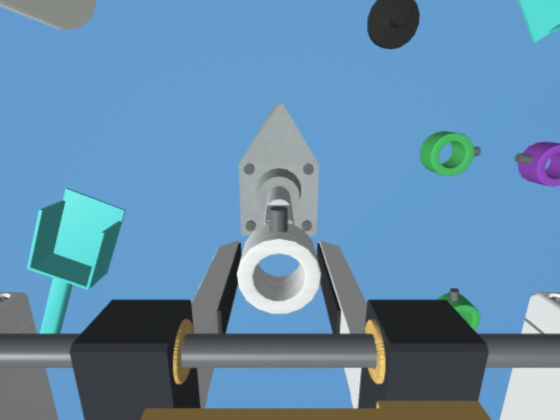

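View pics/scene10.png

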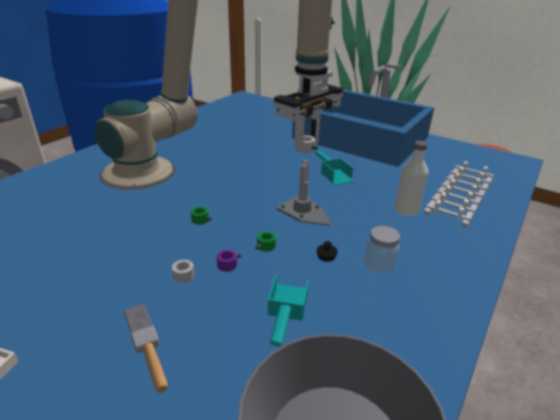

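The wrist crop shows collar (396,385), screw (396,155), flat shoulder edge (350–438,100) and boss all centred on column ~395. The shoulder edge is square to the screw, so lateral and yaw alignment are good. I'll shift ~2 mm along the screw direction and lower in stages.

```bash
python3 -m crank '[[-2,0,0,0,0,0,1],[-2,15,0,0,0,0,1],[-2,25,0,0,0,0,1],[-2,33,0,0,0,0,1],[-2,40,0,0,0,0,1],[-2,40,0,0,0,0,1]]'
python3 - <<'E'
from h import *
o=observe();R,p=RT(o);print(p,o["finger_gap"]*94,o["ft_force"],o["torque"],np.arctan2(R[1,2],R[0,2]));print(R.round(3))
import pickle;c=get_calibration("wrist");pickle.dump(c,open("w11.pkl","wb"))
im=read_camera("wrist");a=im[:,:,::-1];cv2.imwrite("pics/w11z.png",cv2.resize(a[180:330,180:380],None,fx=4,fy=4,interpolation=cv2.INTER_CUBIC))
E
```

```text
time_s: 14.05
ee_pos: [0.5466, 0.1044, 0.1584]
tcp_rot: [0.06, -0.058, -0.704, 0.705]
ft_force: [0.6, 0.4, -1.0]
finger_gap: 0.487
[0.54657939 0.10441425 0.15844014] 45.76729524076583 [ 0.63073043  0.38883113 -1.02023052] [-0.00311107  0.18688357 -0.0527847 ] -1.7378993410449086
[[-0.986 -0.003 -0.166]
 [ 0.166 -0.    -0.986]
 [ 0.002 -1.     0.001]]
```

View pics/w11z.png

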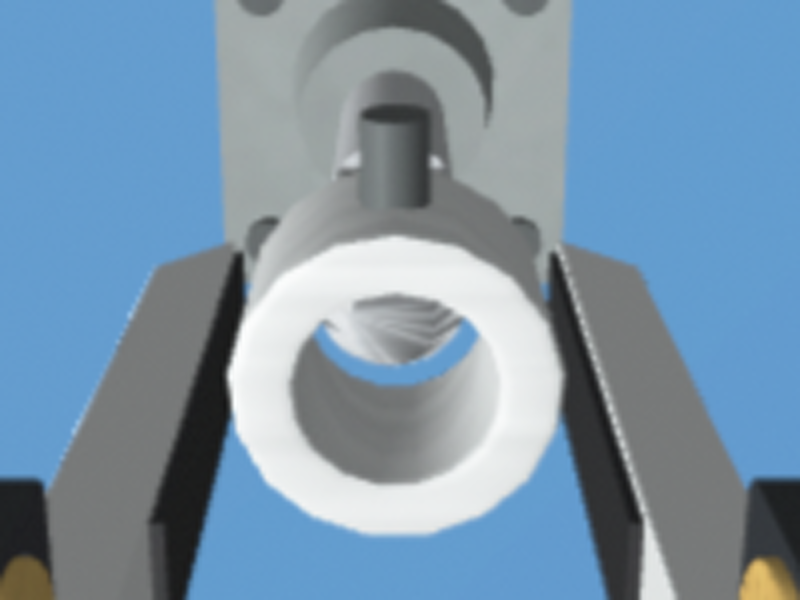

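```bash
python3 -m crank '[[0,6,0,0,0,0,1],[0,12,0,0,0,0,1],[0,18,0,0,0,0,1],[0,18,0,0,0,0,1]]'
python3 - <<'E'
from h import *
o=observe();R,p=RT(o);print(p,o["finger_gap"]*94,o["ft_force"],o["torque"],np.arctan2(R[1,2],R[0,2]));print(R.round(3)[2])
im=read_camera("wrist");a=im[:,:,::-1];cv2.imwrite("pics/w12z.png",cv2.resize(a[180:330,180:380],None,fx=4,fy=4,interpolation=cv2.INTER_CUBIC))
E
```

```text
time_s: 14.6
ee_pos: [0.5464, 0.1044, 0.1402]
tcp_rot: [0.06, -0.058, -0.704, 0.705]
ft_force: [0.2, -0.1, -0.8]
finger_gap: 0.49
[0.54643621 0.10441055 0.1402174 ] 46.080831286379436 [ 0.2430585  -0.11426235 -0.76313821] [0.01650284 0.10818313 0.01666685] -1.7379256897178128
[ 0.003 -1.     0.001]
```

View pics/w12z.png

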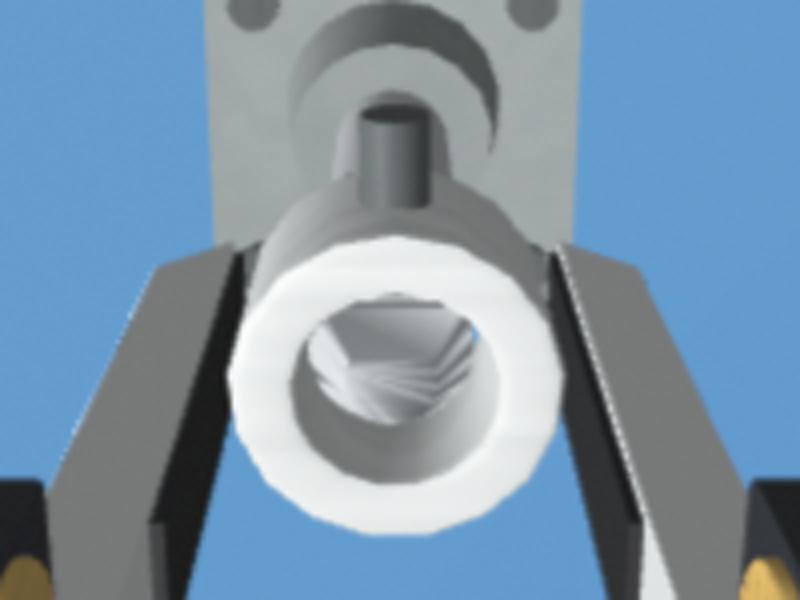

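```bash
python3 -m crank '[[0,0,-1,0,0,0,1],[0,5,-1,0,0,0,1],[0,10,-1,0,0,0,1],[0,10,-1,0,0,0,1]]'
python3 - <<'E'
from h import *
o=observe();R,p=RT(o);print(p,o["finger_gap"]*94,o["ft_force"],o["torque"],np.arctan2(R[1,2],R[0,2]));print(R.round(3)[2])
im=read_camera("wrist");a=im[:,:,::-1];cv2.imwrite("pics/w13z.png",cv2.resize(a[180:330,180:380],None,fx=4,fy=4,interpolation=cv2.INTER_CUBIC))
E
```

```text
time_s: 15.15
ee_pos: [0.5464, 0.1053, 0.13]
tcp_rot: [0.06, -0.058, -0.704, 0.705]
ft_force: [-0.4, 0.7, -1.1]
finger_gap: 0.49
[0.54638733 0.10534848 0.12995463] 46.05598821786593 [-0.44270336  0.71169962 -1.08376076] [0.07391889 0.17340221 0.00853408] -1.7379758652468607
[ 0.003 -1.     0.001]
```

View pics/w13z.png

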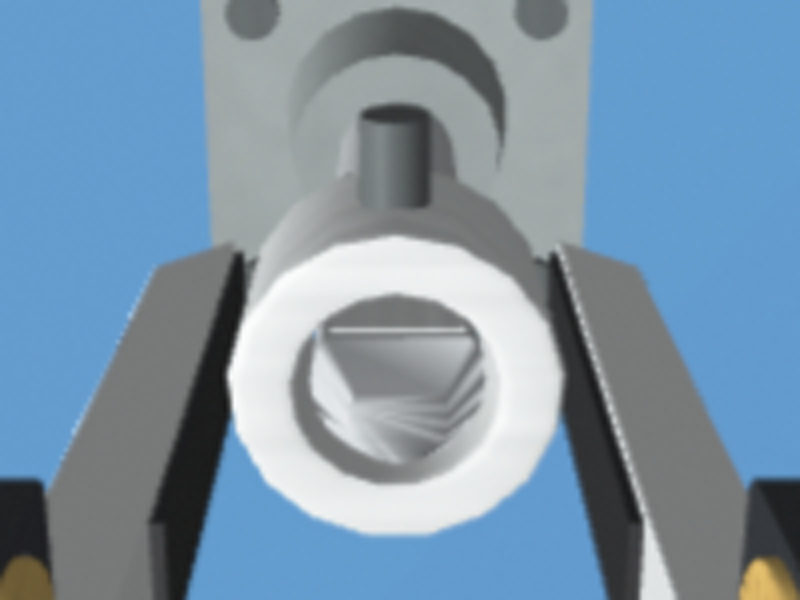

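```bash
python3 -m crank '[[0,5,0.2,0,0,0,1],[0,10.5,0.2,0,0,0,1],[0,10.5,0.2,0,0,0,1],[0,10.5,0.2,0,0,0,1]]'
python3 - <<'E'
from h import *
o=observe();R,p=RT(o);print(p,o["finger_gap"]*94,o["ft_force"],o["torque"],np.arctan2(R[1,2],R[0,2]));print(R.round(3)[2])
import pickle;c=get_calibration("wrist");pickle.dump(c,open("w14.pkl","wb"))
im=read_camera("wrist");a=im[:,:,::-1];cv2.imwrite("pics/w14.png",a);cv2.imwrite("pics/w14z.png",cv2.resize(a[180:330,180:380],None,fx=4,fy=4,interpolation=cv2.INTER_CUBIC))
for n,(y,x) in (("scene",(130,250)),("side",(120,180))):
    im=read_camera(n)[:,:,::-1];cv2.imwrite(f"pics/{n}14.png",im);cv2.imwrite(f"pics/{n}14z.png",cv2.resize(im[y:y+110,x:x+110],None,fx=5,fy=5,interpolation=cv2.INTER_CUBIC))
E
```

```text
time_s: 15.7
ee_pos: [0.5466, 0.1052, 0.1197]
tcp_rot: [0.06, -0.058, -0.704, 0.705]
ft_force: [-0.3, 0.5, -0.1]
finger_gap: 0.484
[0.54661639 0.10516627 0.1197077 ] 45.5048674068268 [-0.3070625   0.46858688 -0.08554839] [ 4.84038721e-02  1.99400487e-01 -1.57381195e-04] -1.738041351555315
[ 0.003 -1.     0.001]
```

View pics/w14z.png

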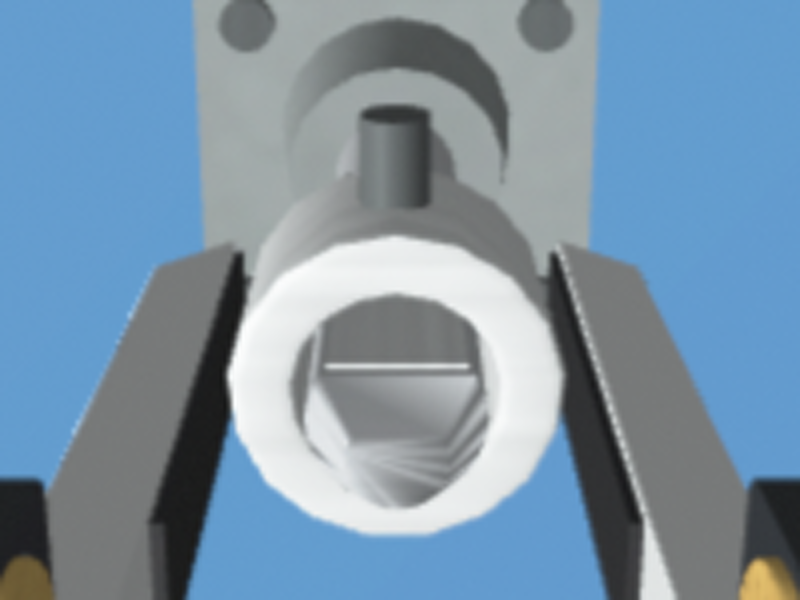

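View pics/scene14z.png

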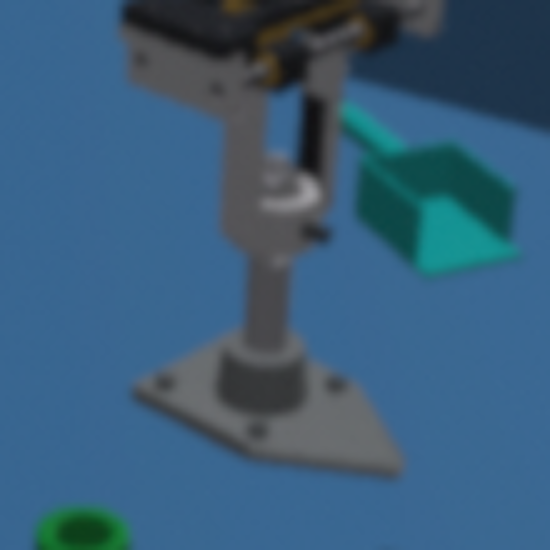

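View pics/side14z.png

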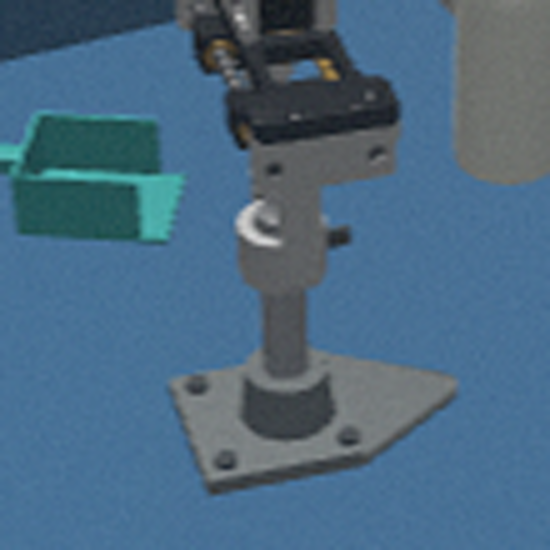

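Run:
```python
from h import *
import pickle;c=pickle.load(open("w14.pkl","rb"))
R,p=RT();u=np.array([.9862,-.1655]);n=np.array([.1655,.9862])
f=lambda x,y,z:plane(c,180+x/4,180+y/4,z)
for z in(.138,.140):
  m=f(396.8,366,z)[:2];print("flat top edge u,n",m@u,m@n,"->axis u",m@u-.007)
l,r=f(325,366,.139),f(469,366,.139);d=(l-r)[:2];print("edge len",np.linalg.norm(d),"facing yaw",np.arctan2(*d[::-1])-np.pi/2, d)
for h in(.0128,.014):
  q=f(396,385,p[2]+h);print("collar top u,n",q[:2]@u,q[:2]@n)
  s=f(395,114,p[2]+h-.012);print("screw yaw",np.arctan2(*(s-q)[:2][::-1]))
# scene/side screw tip height: project predicted screw tip
for n_ in("scene","side"):
  cc=get_calibration(n_);q=f(396,385,p[2]+.0138)[:2]
  for z in(.115,.118,.121):
    t=proj(cc,[*(q+.035*u),z]); o=(250,130) if n_=="scene" else (180,120); print(n_,z,(t-o)*5)
```

```text
flat top edge u,n 0.5250430235938423 0.1938965927401305 ->axis u 0.5180430235938422
flat top edge u,n 0.5260821034730012 0.1938996485039028 ->axis u 0.5190821034730012
edge len 0.018545707462921012 facing yaw -0.16576976184769032 [0.00306026 0.01829148]
collar top u,n 0.5194606800652175 0.193994254559867
screw yaw -0.1619262708873423
collar top u,n 0.5201060962178996 0.19399526807016831
screw yaw -0.161922517696672
scene 0.115 [323.56136053 241.73687346]
scene 0.118 [323.96609793 236.50457987]
scene 0.121 [324.37206051 231.25644766]
side 0.115 [349.35116339 235.74551389]
side 0.118 [349.29369804 230.96249322]
side 0.121 [349.23604625 226.16395407]
```

```bash
python3 -m crank '[[0.3,0.5,0,0,0,0,1],[0.3,0.5,0,0,0,0,1],[0.3,0.5,0,0,0,0,1],[0.3,0.5,0,0,0,0,1]]'
python3 - <<'E'
from h import *
o=observe();R,p=RT(o);print(p,o["finger_gap"]*94,o["ft_force"],o["torque"],np.arctan2(R[1,2],R[0,2]))
im=read_camera("wrist")[:,:,::-1];cv2.imwrite("pics/w15z.png",cv2.resize(im[180:330,180:380],None,fx=4,fy=4,interpolation=cv2.INTER_CUBIC))
E
```

```text
time_s: 16.35
ee_pos: [0.5465, 0.1052, 0.1194]
tcp_rot: [0.06, -0.058, -0.704, 0.705]
ft_force: [0.4, 0.2, -2.1]
finger_gap: 0.488
[0.54646343 0.10523748 0.11944271] 45.91201923160131 [ 0.37079815  0.20888259 -2.06109906] [-0.07173315  0.17814094 -0.04885789] -1.7379734446591482
```

View pics/w15z.png

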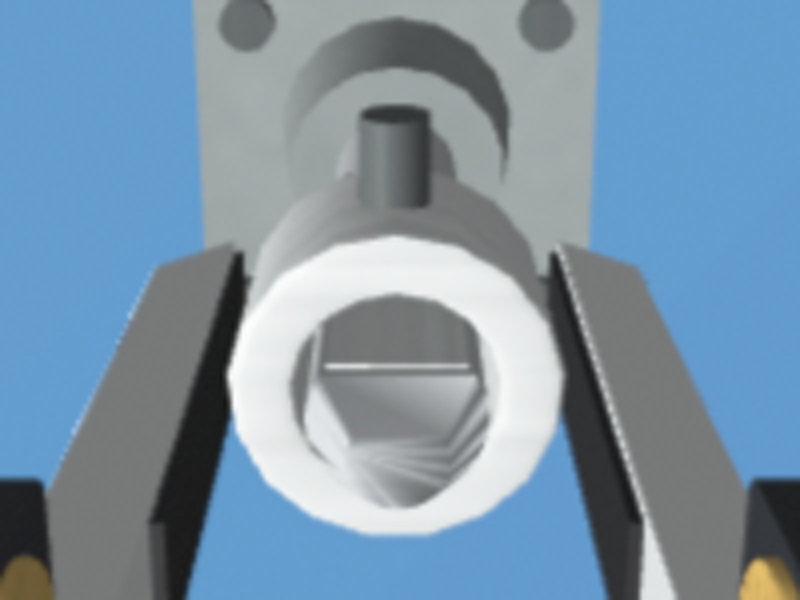

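View pics/side14.png

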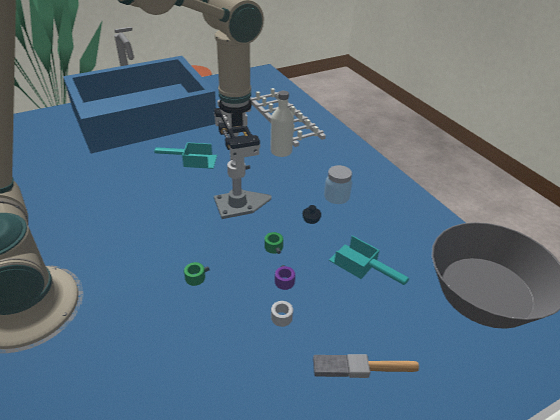

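The collar is level around the post. Screw (395,155), flat edge (325–468,366) and boss share one column, contact forces are about zero, and everything else is where it started. Handing in.

```bash
python3 -c "
from cell import *
print(finish_job())"
```

```text
the job is handed in; nothing more can be done
None
```

I turned the post so its flat faces the pointed end. The grey collar with the screw is held level round the post, screw over the flat, and I handed the job in at about 16.4 s.

**Flat:** I felt for it by pinching at several angles. The gap was about 18.5 mm on the flat and 19.4 to 20.3 mm to either side of it. I then turned the post about 0.52 rad while pinching it there.

**Last checks:**

| Check | Result |
|---|---|
| Flat direction (image) | −0.166 rad |
| Plate's pointed end (image) | −0.166 rad |
| Screw direction (image) | −0.162 rad |
| Collar mid-height | about 118 mm, from the tool height |
| Force on the tool | about 2 N at most |
| Grip opening | 46 mm |
| Other things on the ledge | none looked moved in the last side view, just before a final 0.5 mm adjustment |

**Disagreements:**
- **Collar height:** the side camera put the screw about 3 mm lower than the scene camera and the tool height did. That camera showed a similar offset on other things, so I ignored it.
- **Centring along the screw:** feel and image differ by up to about 1 mm, still within the 2 mm bore clearance.

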